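Quarter-turn a drilled blank round the corner post and seat it in the drilling jig

TASK

The next corner of the square wooden blank is to be drilled. Keeping it flat on the jig board, push it against the upright steel post so that it swings a quarter turn counter-clockwise (seen from above) round the post and its red edge, which now faces the blue end stop, comes to face the aluminium fence. Then slide it home against the blue stop and press it there with about 10 N for a moment, and after that press it flush against the aluminium fence with about 10 N for a moment; never push harder than 20 N, leave everything else alone, and leave the blank seated in the corner.

Things in the scene. Friction and masses are not known exactly. Their poses are not given: they have to be found in the camera images.
- blank: Loose square wooden blank, 100 x 100 x 25 mm, about 0.2 kg (varies), lying on the jig board, too wide to grip. Origin: centre of its underside, z up. Its own -y side is the red edge; a black drilled hole is seen at +30,+30 mm. It starts at x -42..-18, y 205..265 mm in the nest frame, axes within 0.15 rad of the nest's, so that the red edge faces the blue stop.
- red_edge (a point): Middle of the blank's red side face, at (0, -50, +12.5) mm in the blank's frame.
- nest (a point): Inside corner of the jig, on its board's top (12 mm over the table), where fence and stop faces meet. Fixed, placed anew each time, yaw within 0.2 rad. x points away from the robot, square to the fence; y runs along the fence, away from the stop. Smooth waxed plywood board (friction about 0.3) spans x -205..85, y -55..345 mm. The seated blank's centre is at (-50, 50) mm, its red edge along x = 0.
- post: Fixed round steel post, 16 mm diameter, 45 mm high, at (10, 133) mm in the nest frame, its near side 2 mm behind the line of the fence face. Origin: centre of its foot, on the board. A blank pushed towards -y meets it with the +x end of its red edge; pushing on, on the -x half of the side away from the red edge, turns the blank counter-clockwise.
- screw_jar: Bystander: small glass jar with steel lid, 36 mm diameter, 50 mm high, standing on the board behind the fence (loose). Origin: centre of its underside.
- offcut: Bystander: dark wooden offcut, 45 x 60 x 18 mm, lying loose on the board at its near edge, centre at x -175, y 5..25 mm in the nest frame, long side along y. Origin: centre of its underside.
- drill: Bystander: teal cordless drill standing on its battery, 120 x 75 mm foot, 190 mm high, to the right of the jig. Origin: centre of its underside.
- battery: Bystander: black battery pack 110 x 70 x 58 mm, to the left of the jig. Origin: centre of its underside.
- tape_measure: Bystander: yellow tape measure 70 x 40 x 65 mm, to the left of the jig. Origin: centre of its underside.
- glue: Bystander: white glue bottle, 56 mm diameter, 150 mm high, left of the jig. Origin: centre of its underside.
- hammer: Bystander: hammer lying on the table to the right of the jig. Origin: on its underside.
- fence: Rigid aluminium fence: x 0..20, y -20..115 mm in the nest frame, 30 mm high above the board, inner face at x = 0. Origin at the nest point, axes as the nest's.
- stop: Rigid blue end stop: x -110..0, y -20..0 mm in the nest frame, 30 mm high above the board, inner face at y = 0. Origin at the nest point, axes as the nest's.
Not all that is in view belongs to the job. What is meant by the blank is not turquoise, and is the smaller of those in its own colour.

How it is judged:
By the outcome, as a careful person would: the job done as asked, in the order asked, and still so for the second after the job is handed in, with the robot touching nothing.
It also fails if it takes over 72 s, if anything falls off the work surface, if the arm or the gripper's body presses on something with over 40 N, if the wrist force passes 120 N, or if a joint passes its speed limit or range.

ROBOT

A 6-joint arm with a two-finger parallel gripper is mounted at the origin on the work surface. World frame = base frame: x ahead of the robot, y to its left, z up, the work surface at z = 0. Lengths are in m, angles in rad, forces in N, time in s.
With the tool pointing down it reaches from about 0.25 to 0.775 m from the base axis. Payload 4 kg.
Tool frame: the origin (TCP) lies midway between the tips of the shut fingers; the grasp point (between the pads) lies 19 mm behind it; z points along the fingers, y is the line along which they close (so a half turn about z gives the same grasp; the last joint's range is limited). The gripper opens to 85 mm and grips with 20 to 120 N. Pads are 22 mm wide; open, the fingers measure 114 mm over their backs; the gripper's body (76 mm by 85 mm) begins 54 mm behind the grasp point. The pads swing forward as they close: fully open they stand 13 mm farther back than shut.
Start: joints at [-1.224, 0.087, 1.371, -0, 1.684, -0.103], TCP at [0.239, -0.495, 0.231] pointing down, gripper open.
Joint ranges: [-3.1, 3.1], [-0.76, 2.03], [0.27, 2.55], [-1.08, 4.22], [0.17, 2.65], [-2.57, 2.57]. Speed limits (rad/s): [2.79, 2.79, 3.14, 3.14, 3.14, 3.14].

INTERFACE

Orientations are given as [roll, pitch, yaw] about the fixed x, y, z axes, in that order (R = Rz(yaw) Ry(pitch) Rx(roll)).
In Python, from cell import bot gives the robot as it stands.
- The arm moves only by the tool step_arm, never from a script. Its argument "plan" is a list of rows, each a list of 7 numbers: the shift along the tool's x, y, z in mm, then the turn, a rotation vector about the tool's x, y, z in rad, then the opening, from 0 (shut) to 1 (fully open). In form: [[x, y, z, ax, ay, az, claw], ...]. A call has 1 to 10 rows; each row is the pose to reach, as a shift and turn from the pose commanded when the call began, along the tool's axes at that moment; what a row does not reach only later rows make up. A row lasts 1/8 s, in which the tool goes at most 62.5 mm and 10.7 degrees, less where a joint would pass 70% of its speed; a pose out of reach is approached as far as the arm can. A call with a gripper value outside its range is refused whole. The fingers move at their own pace and stop on an object; "grip_force" is the grip in N (left out, the last holds). Time passes only in rows, so rows that repeat a pose let the fingers close. It gives the time, the measured TCP pose, the force, the opening and the grip force at its end, in the units of the state.
- bot.get_obs(): the state, without advancing time (a new reading comes with each control period).
- bot.capture(name): name is "scene" or "top"; returns a dict with "color" (480x640x3 uint8, red, green, blue), "K" (3x3 intrinsics, pixels), "k1" (the pictures are not rectified: a ray, as slopes to the right and down, at radius r is drawn at 1 + k1 r^2 times it, then the intrinsics apply), "world_to_cam" (4x4, takes a point from world to camera coordinates). Camera axes: x right, y up, looking along -z (the intrinsics and any distortion apply to the point x, -y, -z); pixel columns grow to the right and rows downward; lengths in m; the calibration is good to about 2 mm. A picture is of the moment at which its call begins. There is no depth.
- bot.finish_job(): hands the job in; it is judged then, once.
The state is a dict: "time_s": time; "q": joint angles; "dq": joint speeds; "effort": joint torques, N m; "tcp_pos": TCP position; "orientation": TCP orientation; "force": force on the tool from outside, world axes, zero at the start; "wrist_torque": the same for the moment, N m; "finger_gap": finger opening in m; "finger_force": force on a finger pad.
Only numpy, scipy, OpenCV 4.12 (cv2) and the standard library are available. Lean on these libraries where they do the work, as an engineer would, in place of code of your own. Each camera call takes 0.05 s, during which the arm holds its last target. There are 200 camera calls.

## Working session

There is one attempt and no reset: what is moved stays moved. The work goes in short steps, Python scripts to look and compute and a tool call to move; the robot and the scene stay as the last step left them, time stands still between calls to the robot, and variables do not carry over. Pictures are saved under pics/ and viewed, at most 10 in all, crops included, and the job is handed in when it is done.

Besides the shell and the picture viewer there is one more tool, called as name([rows], argument=value, ...), one row to a line, values as JSON. step_arm: Moves the arm, as the interface text tells. Its arguments: {"type":"object","properties":{"plan":{"type":"array"},"grip_force":{"type":"number"}},"required":["plan"]}

```bash
ls; mkdir -p pics; python3 - <<'E'
from cell import bot
import cv2
for n in ("scene","top"):
    c=bot.capture(n); cv2.imwrite(f"pics/{n}0.png",c["color"][:,:,::-1]); print(n,c["K"],c["k1"],c["world_to_cam"].round(4) if hasattr(c["world_to_cam"],'round') else c["world_to_cam"])
print(bot.get_obs())
E
```

```text
pics
scene [[497.62586441   0.         320.85890641]
 [  0.         497.62586441 231.57776706]
 [  0.           0.           1.        ]] 0.00829253278179653 [[ 0.7749  0.632  -0.0073 -0.518 ]
 [-0.5284  0.6541  0.5413  0.2866]
 [ 0.3469 -0.4156  0.8408 -1.5044]
 [ 0.      0.      0.      1.    ]]
top [[593.2424668    0.         323.68730916]
 [  0.         593.2424668  241.83590898]
 [  0.           0.           1.        ]] -0.17478893307515503 [[-1.9100e-02 -9.9980e-01 -5.0000e-03  5.9600e-02]
 [ 9.8330e-01 -1.9600e-02  1.8120e-01 -6.1800e-01]
 [-1.8120e-01 -1.5000e-03  9.8340e-01 -1.7846e+00]
 [ 0.0000e+00  0.0000e+00  0.0000e+00  1.0000e+00]]
{'time_s': 0.1, 'q': array([-1.22411392e+00,  8.79183512e-02,  1.37213318e+00, -8.58817552e-06,
        1.68360820e+00, -1.03106641e-01]), 'dq': array([ 0.00085229, -0.00167676, -0.00364796, -0.00014903,  0.0010356 ,
        0.00028098]), 'effort': array([ 3.23867964e-03, -3.53013968e+01, -3.14219427e+01, -1.16647854e-05,
        7.96898792e-03,  6.02864958e-06]), 'tcp_pos': array([ 0.23896044, -0.4948689 ,  0.23022057]), 'orientation': array([-3.13953568e+00, -2.04261357e-04,  4.49787882e-01]), 'force': array([-0.25632986,  0.14312801, -0.96287651]), 'wrist_torque': array([ 0.01450619, -0.03247875, -0.00490454]), 'finger_force': 0.0, 'finger_gap': 0.08514204734726116}
```

View pics/top0.png

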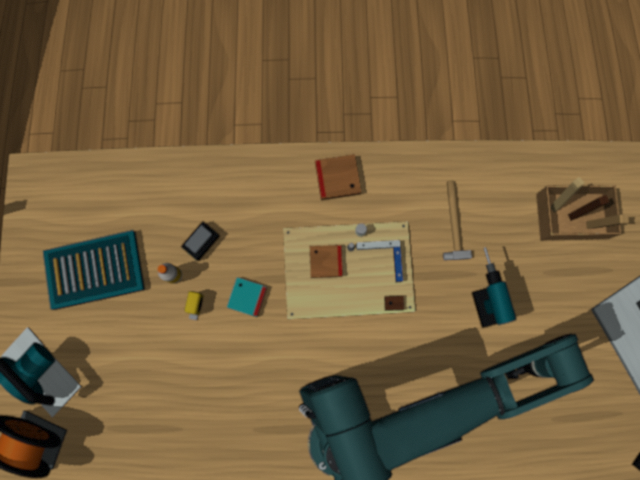

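View pics/scene0.png

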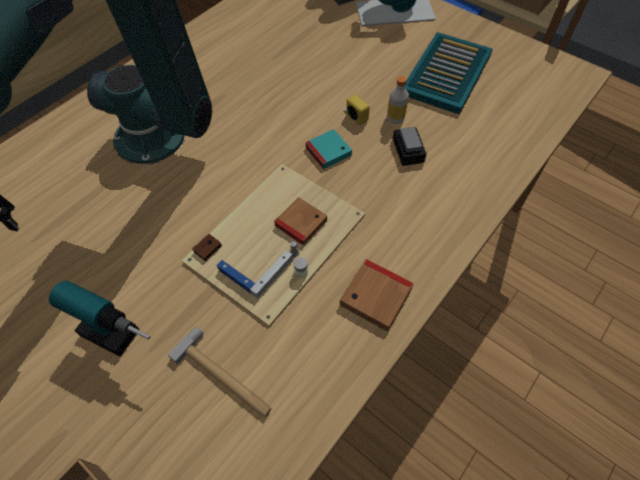

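The top view shows three candidates: brown on the board (326,261), a larger brown one off the board (338,177), and a turquoise one (247,296). The brown one on the jig board fits: it is not turquoise, it is the smaller brown one, and its red edge faces the blue stop at (398,262). I'll confirm with an enlarged crop.

```bash
cat > h.py <<'E'
import numpy as np, cv2
from cell import bot
def proj(c,P):
    P=np.atleast_2d(P).astype(float); W=np.array(c["world_to_cam"])
    q=P@W[:3,:3].T+W[:3,3]; s=np.c_[q[:,0],-q[:,1]]/-q[:,2:]
    s=s*(1+c["k1"]*(s**2).sum(1,keepdims=True)); K=c["K"]
    return s*[K[0,0],K[1,1]]+K[:2,2]
def unproj(c,uv,z):
    uv=np.atleast_2d(uv).astype(float); K=c["K"]; W=np.array(c["world_to_cam"])
    s=cv2.undistortPoints(uv[:,None],K,np.array([c["k1"],0,0,0.]))[:,0]
    d=np.c_[s[:,0],-s[:,1],-np.ones(len(s))]@W[:3,:3]; o=-W[:3,:3].T@W[:3,3]
    return o+d*((z-o[2])/d[:,2])[:,None]
def crop(c,x0,y0,x1,y1,f,name):
    cv2.imwrite(name,cv2.resize(c["color"][y0:y1,x0:x1,::-1],None,fx=f,fy=f,interpolation=cv2.INTER_CUBIC))
E
python3 - <<'E'
from h import *
c=bot.capture("top"); crop(c,275,215,425,325,5,"pics/t1.png")
c=bot.capture("scene"); crop(c,175,155,375,305,4,"pics/s1.png")
E
```

```text
(no output)
```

View pics/t1.png

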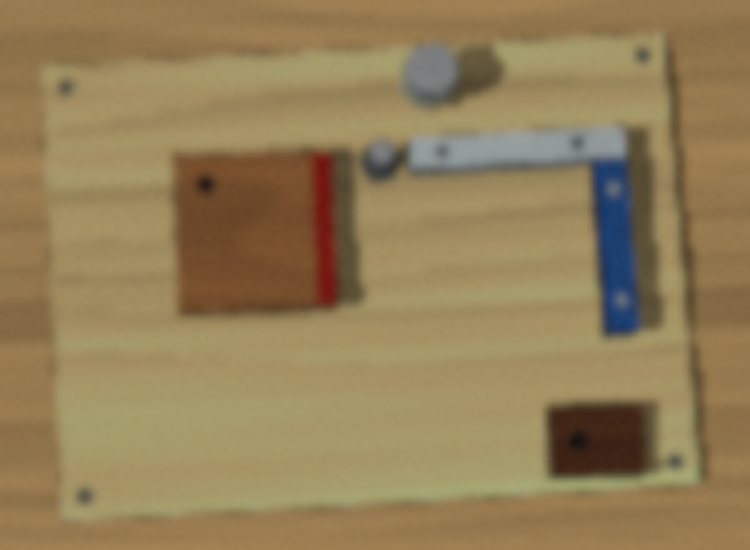

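View pics/s1.png

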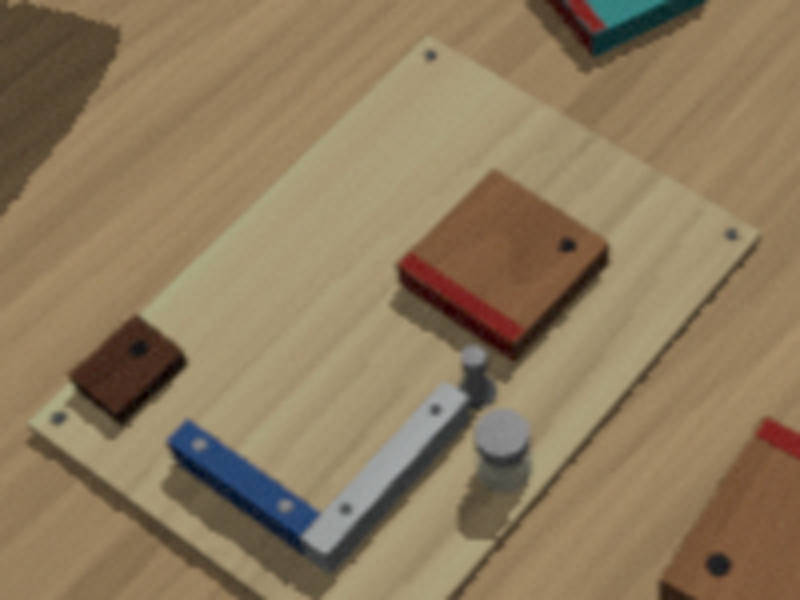

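The crop confirms it: a brown blank lying on the board, with its red edge towards the stop and its hole at (+,+). Next I'll fit the poses from the corner pixels.

```bash
cat > fit.py <<'E'
from h import *
from scipy.optimize import least_squares
def fit(sets,g):
    # sets: list of (cam, origin, scale, {crop pixel:(x,y,z) mm}) ; pose x,y,yaw
    def res(p,split=False):
        R=[]
        for c,o,s,pts in sets:
            L=np.array([v for _,v in pts],float)/1e3; uv=(np.array([k for k,_ in pts],float)+.5)/s+o-.5
            C,S=np.cos(p[2]),np.sin(p[2])
            W=np.c_[p[0]+C*L[:,0]-S*L[:,1],p[1]+S*L[:,0]+C*L[:,1],L[:,2]]
            R.append(proj(c,W)-uv)
        return R if split else np.concatenate(R).ravel()
    r=least_squares(res,g,loss="soft_l1",f_scale=.5)
    return r.x,res(r.x,True)
E
python3 - <<'E'
from fit import *
T,S=bot.capture("top"),bot.capture("scene")
b=12;f=42;k=37
nt=[((42,66),(85,345,b)),((666,34),(85,-55,b)),((62,519),(-205,345,b)),((701,482),(-205,-55,b)),((407,137),(20,115,f)),((409,171),(0,115,f)),((627,127),(20,-20,f)),((604,334),(-110,0,f)),((638,331),(-110,-20,f)),((595,161),(0,0,f)),((375,153),(10,133,57))]
ns=[((430,37),(-205,345,b)),((760,236),(85,345,b)),((30,424),(-205,-55,b)),((440,385),(0,115,f)),((468,400),(20,115,f)),((303,543),(0,-20,f)),((187,421),(-110,0,f)),((169,442),(-110,-20,f)),((320,513),(0,0,f)),((474,356),(10,133,57))]
bt=[((205,184),(30,30,k)),((174,153),(50,50,k)),((332,152),(50,-50,k)),((180,313),(-50,50,k)),((337,305),(-50,-50,k))]
bs=[((567,245),(30,30,k)),((497,170),(-50,50,k)),((608,246),(50,50,k)),((400,265),(-50,-50,k)),((515,333),(50,-50,k))]
t=lambda p:(T,(275,215),5,p); s=lambda p:(S,(175,155),4,p)
g=[.5,-.05,0]
P={}
for n,a,c in(("nest",nt,ns),("blank",bt,bs)):
    for m,z in(("top",[t(a)]),("scene",[s(c)]),("both",[t(a),s(c)])):
        x,r=fit(z,g); print(n,m,x.round(4),[np.sqrt((q**2).mean()).round(2) for q in r]); P[n+m]=x
    print([q.round(1).tolist() for q in r])
for m in("top","scene","both"):
    N,B=P["nest"+m],P["blank"+m];C,Q=np.cos(N[2]),np.sin(N[2]);d=B[:2]-N[:2]
    print(m,"blank in nest mm",(1e3*np.array([C*d[0]+Q*d[1],-Q*d[0]+C*d[1]])).round(1),(B[2]-N[2]).round(3))
E
```

```text
nest top [ 0.6024 -0.1703  0.0341] [np.float64(0.46)]
nest scene [ 0.6071 -0.1724  0.0352] [np.float64(0.64)]
nest both [ 0.6046 -0.1711  0.0353] [np.float64(0.69), np.float64(0.91)]
[[[0.0, -0.6], [-0.2, -0.9], [0.0, -0.3], [-0.0, -0.1], [0.6, -0.4], [0.6, -1.0], [-0.5, -0.8], [0.8, -0.7], [0.4, -0.5], [0.0, -1.0], [1.7, -1.0]], [[-0.5, -1.0], [0.5, -1.0], [-1.5, -0.6], [0.7, -1.3], [-0.1, -0.9], [-1.2, -1.6], [-0.3, -1.2], [-1.5, -0.8], [0.1, -0.1], [-0.5, -0.1]]]
blank top [0.5629 0.0425 0.0135] [np.float64(0.33)]
blank scene [0.5666 0.0427 0.0095] [np.float64(1.2)]
blank both [0.5643 0.0427 0.0181] [np.float64(0.47), np.float64(1.23)]
[[[0.1, -0.3], [-0.3, -0.2], [-0.1, -1.2], [-0.5, -0.5], [0.3, -0.1]], [[-0.1, 0.1], [-1.3, -1.1], [0.4, -1.3], [-1.6, -0.5], [-0.6, 2.7]]]
top blank in nest mm [-32.2 214. ] -0.021
scene blank in nest mm [-32.9 216.4] -0.026
both blank in nest mm [-32.8 215.1] -0.017
```

```bash
cat > go.py <<'E'
# python3 go.py x y z yaw ... : nest mm (z over board), yaw rel. nest -> rows in tool axes
import sys
from h import *
from scipy.spatial.transform import Rotation as Ro
N=np.array([.6046,-.1711,.035])
def to_nest(p):
    C,S=np.cos(N[2]),np.sin(N[2]); d=np.array(p[:2])-N[:2]
    return 1e3*np.array([C*d[0]+S*d[1],-S*d[0]+C*d[1],p[2]-.012])
def state():
    o=bot.get_obs(); Rm=Ro.from_euler("xyz",o["orientation"]); 
    F=Ro.from_euler("z",-N[2]).apply(o["force"])
    print("t",round(o["time_s"],2),"nest",to_nest(o["tcp_pos"]).round(1),"yaw",round(o["orientation"][2]-N[2],3),"F nest",F.round(1),"gap",round(o["finger_gap"],3))
    return o,Rm
if __name__=="__main__":
    o,Rm=state(); a=[float(v) for v in sys.argv[1:]]
    for i in range(0,len(a),4):
        x,y,z,w=a[i:i+4]; C,S=np.cos(N[2]),np.sin(N[2])
        P=np.array([N[0]+(C*x-S*y)/1e3,N[1]+(S*x+C*y)/1e3,.012+z/1e3])
        print(a[i:i+4],(1e3*Rm.inv().apply(P-o["tcp_pos"])).round(1),(Rm.inv()*Ro.from_euler("xyz",[np.pi,0,w+N[2]])).as_rotvec().round(3))
E
python3 go.py -62 300 215 0 -62 300 60 0
```

```text
t 0.3 nest [-376.7 -311.1  218.9] yaw 0.415 F nest [-0.5  0.3 -0.1] gap 0.085
[-62.0, 300.0, 215.0, 0.0] [ 534.2 -432.4    4.3] [-0.001  0.     0.415]
[-62.0, 300.0, 60.0, 0.0] [ 534.2 -432.3  159.3] [-0.001  0.     0.415]
```

step_arm([
  [267, -216, -10, 0, 0, 0.2, 0],
  [534, -432, -10, 0, 0, 0.415, 0],
  [534, -432, -10, 0, 0, 0.415, 0],
  [534, -432, -10, 0, 0, 0.415, 0],
  [534, -432, -10, 0, 0, 0.415, 0],
  [534, -432, -10, 0, 0, 0.415, 0],
  [534, -432, -10, 0, 0, 0.415, 0],
  [534, -432, -10, 0, 0, 0.415, 0],
  [534, -432, -10, 0, 0, 0.415, 0],
  [534, -432, -10, 0, 0, 0.415, 0],
])

```text
time_s: 1.55
tcp_pos: [0.5051, 0.0693, 0.2407]
orientation: [3.141, -0.001, 0.035]
force: [0.1, -0.2, 0.4]
finger_gap: -0.0002
finger_force: 0.0
```

```bash
python3 go.py -62 300 215 0 -62 300 9 0
```

```text
t 1.55 nest [-91.  243.7 228.7] yaw -0.0 F nest [ 0.1 -0.2  0.4] gap -0.0
[-62.0, 300.0, 215.0, 0.0] [ 29.  -56.3  13.7] [ 0.    -0.001 -0.   ]
[-62.0, 300.0, 9.0, 0.0] [ 28.8 -56.4 219.7] [ 0.    -0.001 -0.   ]
```

step_arm([
  [29, -56, 14, 0, 0, 0, 0],
  [29, -56, 14, 0, 0, 0, 0],
  [29, -56, 70, 0, 0, 0, 0],
  [29, -56, 120, 0, 0, 0, 0],
  [29, -56, 170, 0, 0, 0, 0],
  [29, -56, 190, 0, 0, 0, 0],
  [29, -56, 190, 0, 0, 0, 0],
])

```text
time_s: 2.42
tcp_pos: [0.5297, 0.123, 0.0485]
orientation: [3.141, 0.005, 0.034]
force: [-0.3, 0.0, 1.0]
finger_gap: -0.0001
finger_force: 0.0
```

```bash
python3 go.py -62 300 9 0 ; cat > trk.py <<'E'
# track blank: fit projected block outline to the brown+red mask, both cameras
import sys
from h import *
from go import N,to_nest,state
from scipy.optimize import minimize
V=np.array([[x,y,z] for x in(-50,50) for y in(-50,50) for z in(12,37)])/1e3
def world(p,L):  # p: blank pose in nest mm, yaw rel. nest
    C,S=np.cos(N[2]),np.sin(N[2]); c,s=np.cos(p[2]+N[2]),np.sin(p[2]+N[2])
    o=np.array([N[0]+(C*p[0]-S*p[1])/1e3,N[1]+(S*p[0]+C*p[1])/1e3])
    return np.c_[o[0]+c*L[:,0]-s*L[:,1],o[1]+s*L[:,0]+c*L[:,1],L[:,2]]
def track(g,cams=("top","scene"),save=None):
    ms=[];U=4
    for n in cams:
        c=bot.capture(n)
        h=cv2.cvtColor(c["color"],cv2.COLOR_RGB2HSV); H,S_,Vv=[h[:,:,i].astype(int) for i in range(3)]
        m=((H<13)|(H>170))&(S_>110)
        uv=proj(c,world(g,V)); lo=(uv.min(0)-15).astype(int); hi=(uv.max(0)+15).astype(int)
        mm=m[lo[1]:hi[1],lo[0]:hi[0]].astype(np.float32)
        if save: crop(c,lo[0]-30,lo[1]-30,hi[0]+30,hi[1]+30,4,f"pics/{save}_{n}.png"); cv2.imwrite(f"pics/{save}_{n}_m.png",cv2.resize(mm*255,None,fx=4,fy=4))
        ms.append((c,lo,cv2.resize(mm,None,fx=U,fy=U,interpolation=cv2.INTER_LINEAR)))
    def cost(p):
        e=0
        for c,lo,mm in ms:
            uv=((proj(c,world(p,V))-lo+.5)*U).astype(np.float32)
            im=np.zeros(mm.shape,np.float32); cv2.fillConvexPoly(im,np.round(cv2.convexHull(uv)*16).astype(np.int32),1.,shift=4)
            e+=np.abs(im-mm).sum()/U**2
        return e
    s=np.array([[0,0,0],[8,0,0],[0,8,0],[0,0,.15]])
    r=min((minimize(cost,np.array(g)+[0,0,d],method="Nelder-Mead",options=dict(initial_simplex=np.array(g)+[0,0,d]+s,xatol=.05,fatol=.1)) for d in(-.15,0,.15)),key=lambda r:r.fun)
    return r.x,r.fun
if __name__=="__main__":
    state(); a=sys.argv[1:]; g=[float(v) for v in a[:3]]
    for cams in (("top",),("scene",),("top","scene")):
        x,f=track(g,cams,a[3] if len(a)>3 and len(cams)==2 else None); print(cams,x.round(1)[:2],x[2].round(3),round(f))
E
python3 trk.py -32 215 -0.02 k0; python3 -c "
import cv2,numpy as np
a=[cv2.imread(f'pics/k0_{n}.png') for n in('top','scene','top_m','scene_m')]
o=np.zeros((600,800,3),np.uint8)
for i,im in enumerate(a):
    im=cv2.resize(im,None,fx=.6,fy=.6)[:300,:400];y,x=300*(i//2),400*(i%2);o[y:y+im.shape[0],x:x+im.shape[1]]=im
cv2.imwrite('pics/k0.png',o)"
```

```text
t 2.42 nest [-64.5 296.5  36.5] yaw -0.001 F nest [-0.3  0.   1. ] gap -0.0
[-62.0, 300.0, 9.0, 0.0] [ 2.6 -3.5 27.5] [ 0.001  0.005 -0.001]
t 2.42 nest [-64.5 296.5  36.5] yaw -0.001 F nest [-0.3  0.   1. ] gap -0.0
('top',) [-30.  207.5] -0.054 880
('scene',) [-34.  213.7] -0.03 908
('top', 'scene') [-34.4 213.2] -0.004 1796[ WARN:0@2.030] global loadsave.cpp:1063 imwrite_ Unsupported depth image for selected encoder is fallbacked to CV_8U.
```

View pics/k0.png

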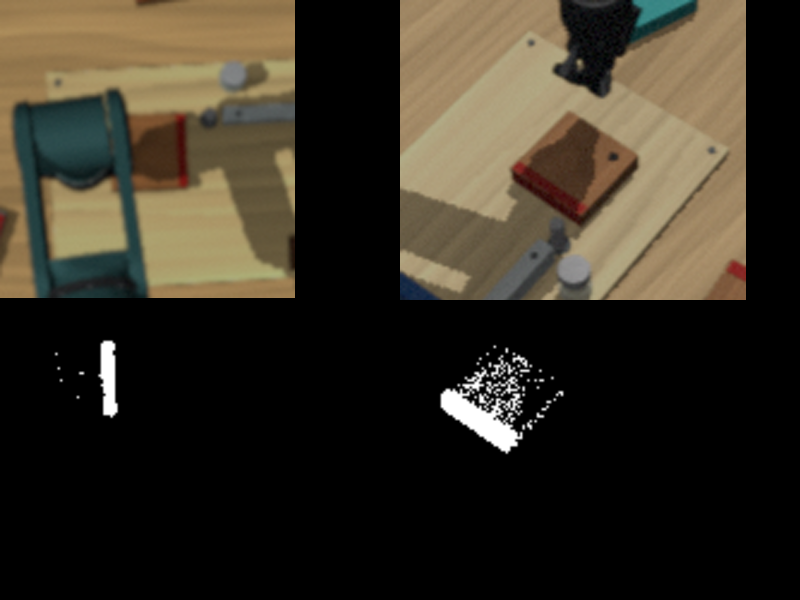

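The red mask is clean, but the brown threshold is off. The scene camera sees the whole blank, so I'll use it alone for tracking. First I'll get the hues.

```bash
python3 - <<'E'
from trk import *
c=bot.capture("scene"); h=cv2.cvtColor(c["color"],cv2.COLOR_RGB2HSV)
def at(p,xy):
    u=np.round(proj(c,world(p,np.array([[xy[0],xy[1],37]])/1e3))[0]).astype(int); return u,h[u[1]-2:u[1]+3,u[0]-2:u[0]+3].reshape(-1,3).mean(0).round()
p=(-33,215,-.02)
for q in((0,0),(-20,20),(20,-20),(35,10),(0,-46),(40,40),(-46,0)): print(q,*at(p,q))
print("board");
for q in((-100,0),(-100,-80),(0,-120),(-100,60),(30,100)): print(q,*at(p,q))
E
```

```text
(0, 0) [300 218] [ 13. 139.  74.]
(-20, 20) [299 209] [ 13. 137.  72.]
(20, -20) [301 227] [ 13. 137.  75.]
(35, 10) [313 222] [ 13. 131. 134.]
(0, -46) [289 229] [ 17. 198.  69.]
(40, 40) [322 215] [ 14. 128. 135.]
(-46, 0) [287 209] [ 15. 116. 138.]
board
(-100, 0) [271 199] [ 23.  71. 176.]
(-100, -80) [251 218] [ 21.  74. 176.]
(0, -120) [269 249] [ 19.  87. 104.]
(-100, 60) [286 185] [ 23.  69. 176.]
(30, 100) [333 199] [ 20.  78. 170.]
```

Saturation above 105 separates it. I'll fix the mask, and descend to pushing height.

```bash
sed -i 's/m=((H<13)|(H>170))&(S_>110)/m=((H<18)|(H>165))\&(S_>105)\&(Vv>25)/' trk.py; sed -i 's/for cams in (("top",),("scene",),("top","scene"))/for cams in (("scene",),)/; s/len(cams)==2/True/' trk.py; python3 trk.py -32 215 -0.02
```

```text
t 2.67 nest [-61.3 297.5  40.6] yaw -0.001 F nest [-0.1 -0.8  0.1] gap -0.0
('scene',) [-32.7 214.4] -0.016 97
```

step_arm([
  [2, -4, 15, 0, 0, 0, 0],
  [2, -4, 27, 0, 0, 0, 0],
  [2, -4, 27, 0, 0, 0, 0],
  [2, -4, 27, 0, 0, 0, 0],
])

```text
time_s: 3.22
tcp_pos: [0.5333, 0.1283, 0.0231]
orientation: [3.141, 0.001, 0.035]
force: [-0.1, -0.1, 0.1]
finger_gap: -0.0002
finger_force: 0.0
```

```bash
python3 go.py -62 300 9 0
```

```text
t 3.23 nest [-60.8 301.7  11.1] yaw -0.0 F nest [-0.1 -0.1  0.1] gap -0.0
[-62.0, 300.0, 9.0, 0.0] [-1.2  1.7  2.1] [ 0.     0.001 -0.   ]
```

step_arm([
  [14, 0, 0, 0, 0, 0, 0],
  [28, 0, 0, 0, 0, 0, 0],
  [28, 8, 0, 0, 0, 0, 0],
  [28, 16, 0, 0, 0, 0, 0],
  [28, 22, 0, 0, 0, 0, 0],
  [28, 27, 0, 0, 0, 0, 0],
  [28, 32, 0, 0, 0, 0, 0],
  [28, 36, 0, 0, 0, 0, 0],
  [28, 40, 0, 0, 0, 0, 0],
  [28, 40, 0, 0, 0, 0, 0],
])

```text
time_s: 4.47
tcp_pos: [0.5629, 0.0889, 0.0235]
orientation: [3.141, -0.0, 0.035]
force: [-0.4, 0.2, -0.7]
finger_gap: 0.0002
finger_force: 0.0
```

```bash
python3 trk.py -32 200 -0.02
```

```text
t 4.47 nest [-32.6 261.3  11.5] yaw -0.0 F nest [-0.4  0.2 -0.7] gap 0.0
('scene',) [-31.8 197. ] 0.022 145
```

```bash
cat > arc.py <<'E'
import sys; from go import *
from math import *
def pts(a,b,D,ths):
    out=[]
    for d in ths:
        th=radians(d); out+=[10-D*sin(th)+(b-a)*cos(th),133+D*cos(th)+(b-a)*sin(th),11,th]
    return out
E
python3 go.py -32 266 11 0 -62 266 11 0 $(python3 -c "
from arc import *
print(*[round(v,3) for v in pts(42,-28,124,[3,7,11,15,19,23,27,31])])")
```

```text
t 4.53 nest [-32.6 261.5  11.5] yaw -0.0 F nest [ 0.6 -0.   0.5] gap 0.0
[-32.0, 266.0, 11.0, 0.0] [ 0.6 -4.5  0.5] [ 0. -0. -0.]
[-62.0, 266.0, 11.0, 0.0] [-29.4  -4.5   0.5] [ 0. -0. -0.]
[-66.394, 253.167, 11.0, 0.052] [-33.8   8.3   0.5] [ 0.    -0.    -0.052]
[-74.59, 247.545, 11.0, 0.122] [-42.   14.    0.5] [ 0.    -0.    -0.122]
[-82.374, 241.365, 11.0, 0.192] [-49.8  20.1   0.5] [ 0.    -0.    -0.192]
[-89.708, 234.657, 11.0, 0.262] [-57.1  26.9   0.5] [ 0.    -0.    -0.262]
[-96.557, 227.455, 11.0, 0.332] [-64.   34.1   0.5] [ 0.    -0.    -0.332]
[-102.886, 219.791, 11.0, 0.401] [-70.3  41.7   0.5] [ 0.    -0.    -0.401]
[-108.665, 211.705, 11.0, 0.471] [-76.1  49.8   0.5] [ 0.    -0.    -0.471]
[-113.866, 203.236, 11.0, 0.541] [-81.3  58.3   0.5] [ 0.    -0.    -0.541]
```

step_arm([
  [0, 4, 0, 0, 0, 0, 0],
  [0, 8, 0, 0, 0, 0, 0],
  [0, 8, 0, 0, 0, 0, 0],
  [0, 0, 0, 0, 0, 0, 0],
  [-30, 0, 0, 0, 0, 0, 0],
  [-31, 4, 0, 0, 0, 0, 0],
  [-34, 9, 0, 0, 0, -0.05, 0],
  [-42, 14, 0, 0, 0, -0.12, 0],
  [-50, 20, 0, 0, 0, -0.19, 0],
  [-50, 20, 0, 0, 0, -0.19, 0],
])

```text
time_s: 5.78
tcp_pos: [0.5143, 0.0669, 0.0237]
orientation: [3.141, -0.001, 0.223]
force: [0.5, -0.4, -0.4]
finger_gap: 0.0004
finger_force: 0.0
```

```bash
python3 trk.py -32 188 0.1;python3 go.py $(python3 -c "
from arc import *
print(*[round(v,3) for v in pts(42,-28,124,[11,15,19,23,27,31,35,40])])")
```

```text
t 5.78 nest [-81.9 241.1  11.7] yaw 0.188 F nest [ 0.5 -0.4 -0.4] gap 0.0
('scene',) [-33.6 185.1] 0.202 154
t 5.83 nest [-81.7 241.3  11.7] yaw 0.188 F nest [0.4 0.5 0.2] gap 0.0
[-82.374, 241.365, 11.0, 0.192] [-0.6 -0.2  0.7] [ 0.001 -0.001 -0.004]
[-89.708, 234.657, 11.0, 0.262] [-9.1  5.   0.7] [ 0.001 -0.001 -0.074]
[-96.557, 227.455, 11.0, 0.332] [-17.2  10.8   0.7] [ 0.001 -0.001 -0.144]
[-102.886, 219.791, 11.0, 0.401] [-24.8  17.2   0.7] [ 0.001 -0.001 -0.213]
[-108.665, 211.705, 11.0, 0.471] [-32.   24.    0.7] [ 0.001 -0.001 -0.283]
[-113.866, 203.236, 11.0, 0.541] [-38.7  31.4   0.7] [ 0.001 -0.001 -0.353]
[-118.464, 194.425, 11.0, 0.611] [-44.9  39.2   0.7] [ 0.001 -0.001 -0.423]
[-123.329, 182.994, 11.0, 0.698] [-51.8  49.5   0.7] [ 0.001 -0.001 -0.51 ]
```

step_arm([
  [-6, 5, 0, 0, 0, -0.07, 0],
  [-11, 10, 0, 0, 0, -0.14, 0],
  [-17, 15.5, 0, 0, 0, -0.21, 0],
  [-24, 22, 0, 0, 0, -0.28, 0],
  [-31, 28.5, 0, 0, 0, -0.35, 0],
  [-37.5, 36, 0, 0, 0, -0.42, 0],
  [-41, 41, 0, 0, 0, -0.47, 0],
  [-45, 45.5, 0, 0, 0, -0.51, 0],
  [-45, 45.5, 0, 0, 0, -0.51, 0],
])

```text
time_s: 6.95
tcp_pos: [0.4805, 0.0129, 0.0237]
orientation: [3.141, -0.0, 0.733]
force: [-0.3, 0.2, 0.6]
finger_gap: 0.0004
finger_force: 0.0
```

```bash
python3 trk.py -40 165 0.6;python3 go.py $(python3 -c "
from arc import *
print(*[round(v,3) for v in pts(42,-20,124,[44,48,52,56,60,64,68,72])])")
```

```text
t 6.95 nest [-117.6  188.2   11.7] yaw 0.698 F nest [-0.3  0.2  0.6] gap 0.0
('scene',) [-34.1 173. ] 0.667 131
t 7.0 nest [-117.6  188.4   11.7] yaw 0.698 F nest [ 0.9 -0.6  0.6] gap 0.0
[-120.737, 179.129, 11.0, 0.768] [-8.4  5.1  0.7] [ 0.001 -0.001 -0.07 ]
[-123.636, 169.897, 11.0, 0.838] [-16.6  10.3   0.7] [ 0.001 -0.001 -0.14 ]
[-125.884, 160.485, 11.0, 0.908] [-24.3  16.    0.7] [ 0.001 -0.    -0.21 ]
[-127.471, 150.94, 11.0, 0.977] [-31.7  22.3   0.7] [ 0.001 -0.    -0.279]
[-128.387, 141.306, 11.0, 1.047] [-38.6  29.1   0.7] [ 0.001 -0.    -0.349]
[-128.629, 131.633, 11.0, 1.117] [-45.   36.4   0.7] [ 0.001 -0.    -0.419]
[-128.196, 121.966, 11.0, 1.187] [-50.9  44.1   0.7] [ 0.001 -0.    -0.489]
[-127.09, 112.353, 11.0, 1.257] [-56.2  52.1   0.7] [ 0.001 -0.    -0.559]
```

The blank has slid along the post (contact at about 10 mm instead of 42 mm from its middle). I'll shift it back along its red edge by pushing on its far side, then resume the turn.

```bash
python3 go.py  -121 192 11 .69 -121 192 62 .69 15 224 62 .69 15 224 11 .69 
```

```text
t 7.0 nest [-117.6  188.4   11.7] yaw 0.698 F nest [ 0.9 -0.6  0.6] gap 0.0
[-121.0, 192.0, 11.0, 0.69] [-0.3 -5.   0.7] [ 0.001 -0.001  0.008]
[-121.0, 192.0, 62.0, 0.69] [ -0.3  -4.9 -50.3] [ 0.001 -0.001  0.008]
[15.0, 224.0, 62.0, 0.69] [124.4  58.  -50.2] [ 0.001 -0.001  0.008]
[15.0, 224.0, 11.0, 0.69] [124.4  58.    0.8] [ 0.001 -0.001  0.008]
```

step_arm([
  [0, -6, 0, 0, 0, 0, 0],
  [0, -6, -40, 0, 0, 0, 0],
  [0, -6, -52, 0, 0, 0, 0],
  [60, 25, -52, 0, 0, 0, 0],
  [110, 50, -52, 0, 0, 0, 0],
  [125, 58, -52, 0, 0, 0, 0],
  [125, 58, -52, 0, 0, 0, 0],
  [125, 58, -20, 0, 0, 0, 0],
  [125, 58, 0, 0, 0, 0, 0],
  [125, 58, 0, 0, 0, 0, 0],
])

```text
time_s: 8.25
tcp_pos: [0.6087, 0.0538, 0.0208]
orientation: [-3.138, 0.004, 0.734]
force: [0.9, 0.5, -0.2]
finger_gap: -0.0002
finger_force: 0.0
```

```bash
python3 trk.py -34 173 0.66
```

```text
t 8.25 nest [ 11.9 224.6   8.8] yaw 0.699 F nest [ 0.9  0.5 -0.2] gap -0.0
('scene',) [-34.1 172.8] 0.675 137
```

step_arm([
  [-5, 0, 0, 0, 0, 0, 0],
  [-10, 0, 0, 0, 0, 0, 0],
  [-15, 0, 0, 0, 0, 0, 0],
  [-20, 0, 0, 0, 0, 0, 0],
  [-25, 0, 0, 0, 0, 0, 0],
  [-30, 0, 0, 0, 0, 0, 0],
  [-35, 0, 0, 0, 0, 0, 0],
  [-39, 0, 0, 0, 0, 0, 0],
  [-39, 0, 0, 0, 0, 0, 0],
])

```text
time_s: 9.43
tcp_pos: [0.5821, 0.0275, 0.0233]
orientation: [-3.141, 0.001, 0.734]
force: [-0.4, 0.4, -0.1]
finger_gap: -0.0
finger_force: 0.0
```

```bash
python3 trk.py -55 155 0.7; python3 trk.py -55 155 0.9 | tail -1
```

```text
t 9.43 nest [-15.6 199.2  11.3] yaw 0.699 F nest [-0.4  0.4 -0.1] gap -0.0
('scene',) [-56.9 152.7] 0.743 151
('scene',) [-56.9 152.7] 0.743 147
```

```bash
python3 go.py -11 203 11 .7 -11 203 62 .7 -130 181 62 .75 -130 181 11 .75
```

```text
t 9.53 nest [-15.3 199.5  11.3] yaw 0.7 F nest [-1.1 -0.3 -0.4] gap -0.0
[-11.0, 203.0, 11.0, 0.7] [5.5 0.  0.3] [-0.  0. -0.]
[-11.0, 203.0, 62.0, 0.7] [  5.5   0.  -50.7] [-0.  0. -0.]
[-130.0, 181.0, 62.0, 0.75] [-99.7 -59.8 -50.6] [-0.    0.   -0.05]
[-130.0, 181.0, 11.0, 0.75] [-99.7 -59.8   0.4] [-0.    0.   -0.05]
```

step_arm([
  [6, 0, 0, 0, 0, 0, 0],
  [6, 0, -40, 0, 0, 0, 0],
  [6, 0, -52, 0, 0, 0, 0],
  [-40, -25, -52, 0, 0, 0, 0],
  [-90, -55, -52, 0, 0, -0.05, 0],
  [-100, -60, -52, 0, 0, -0.05, 0],
  [-100, -60, -52, 0, 0, -0.05, 0],
  [-100, -60, -20, 0, 0, -0.05, 0],
  [-100, -60, 0, 0, 0, -0.05, 0],
  [-100, -60, 0, 0, 0, -0.05, 0],
])

```text
time_s: 10.78
tcp_pos: [0.4683, 0.0055, 0.0221]
orientation: [-3.139, 0.002, 0.785]
force: [-0.5, 1.0, 0.7]
finger_gap: 0.0
finger_force: 0.0
```

```bash
python3 trk.py -57 153 0.74; python3 go.py $(python3 -c "
from arc import *
L=[]
for d in range(46,83,4): L+=pts(0,-70+49*(radians(d)-.8),124,[d])
print(*[round(v,3) for v in L])")
```

```text
t 10.78 nest [-130.   181.3   10.1] yaw 0.75 F nest [-0.5  1.   0.7] gap 0.0
('scene',) [-56.6 153.1] 0.725 134
t 10.82 nest [-129.1  181.1   11.4] yaw 0.75 F nest [ 0.1 -0.2 -0.4] gap 0.0
[-127.727, 168.884, 11.0, 0.803] [-7.3  9.9  0.4] [-0.     0.    -0.053]
[-127.696, 161.81, 11.0, 0.873] [-12.1  15.1   0.4] [-0.     0.    -0.123]
[-127.36, 154.902, 11.0, 0.942] [-16.6  20.4   0.4] [-0.     0.    -0.192]
[-126.74, 148.168, 11.0, 1.012] [-20.7  25.7   0.4] [-0.     0.    -0.262]
[-125.859, 141.613, 11.0, 1.082] [-24.5  31.1   0.4] [-0.     0.    -0.332]
[-124.737, 135.24, 11.0, 1.152] [-28.1  36.6   0.4] [-0.     0.    -0.402]
[-123.396, 129.051, 11.0, 1.222] [-31.3  42.    0.4] [-0.     0.    -0.472]
[-121.852, 123.043, 11.0, 1.292] [-34.3  47.4   0.4] [-0.    -0.    -0.542]
[-120.125, 117.216, 11.0, 1.361] [-37.   52.9   0.4] [-0.    -0.    -0.611]
[-118.231, 111.565, 11.0, 1.431] [-39.4  58.3   0.4] [-0.    -0.    -0.681]
```

step_arm([
  [-4, 5, 0, 0, 0, -0.03, 0],
  [-7, 10, 0, 0, 0, -0.05, 0],
  [-12, 15, 0, 0, 0, -0.12, 0],
  [-16.5, 20.5, 0, 0, 0, -0.19, 0],
  [-20.5, 25.5, 0, 0, 0, -0.26, 0],
  [-24.5, 31, 0, 0, 0, -0.33, 0],
  [-28, 36.5, 0, 0, 0, -0.4, 0],
  [-28, 36.5, 0, 0, 0, -0.4, 0],
])

```text
time_s: 11.82
tcp_pos: [0.4752, -0.041, 0.0244]
orientation: [3.139, -0.0, 1.183]
force: [0.7, 0.2, -0.0]
finger_gap: 0.0002
finger_force: 0.0
```

```bash
python3 trk.py -50 140 1.1; python3 go.py $(python3 -c "
from arc import *
L=[]
for d in range(66,91,4): L+=pts(0,-70+49*(radians(d)-.8),124,[d])
print(*[round(v,3) for v in L])")
```

```text
t 11.82 nest [-124.7  134.6   12.4] yaw 1.148 F nest [ 0.7  0.2 -0. ] gap 0.0
('scene',) [-50.2 142.8] 1.152 172
t 11.88 nest [-125.   134.9   12.2] yaw 1.148 F nest [ 0.5 -0.  -0.6] gap -0.0
[-124.737, 135.24, 11.0, 1.152] [0.4 0.1 1.2] [ 0.002 -0.    -0.004]
[-123.396, 129.051, 11.0, 1.222] [-4.7  3.8  1.2] [ 0.002 -0.    -0.074]
[-121.852, 123.043, 11.0, 1.292] [-9.5  7.7  1.2] [ 0.002 -0.    -0.144]
[-120.125, 117.216, 11.0, 1.361] [-14.1  11.7   1.2] [ 0.002 -0.    -0.213]
[-118.231, 111.565, 11.0, 1.431] [-18.5  15.7   1.3] [ 0.002 -0.    -0.283]
[-116.185, 106.085, 11.0, 1.501] [-22.7  19.8   1.3] [ 0.002 -0.    -0.353]
[-114.0, 100.769, 11.0, 1.571] [-26.6  24.    1.3] [ 0.002  0.    -0.423]
```

step_arm([
  [-2.5, 2, 0, 0, 0, -0.04, 0],
  [-4.5, 4, 0, 0, 0, -0.07, 0],
  [-9.5, 7.5, 0, 0, 0, -0.14, 0],
  [-14, 11.5, 0, 0, 0, -0.21, 0],
  [-18.5, 15.5, 0, 0, 0, -0.28, 0],
  [-21, 18, 0, 0, 0, -0.32, 0],
  [-22.5, 20, 0, 0, 0, -0.35, 0],
  [-22.5, 20, 0, 0, 0, -0.35, 0],
])

```text
time_s: 12.88
tcp_pos: [0.484, -0.0688, 0.0234]
orientation: [-3.141, 0.0, 1.534]
force: [-1.1, -0.0, -0.8]
finger_gap: 0.0
finger_force: 0.5
```

```bash
python3 trk.py -50 132 1.48
```

```text
t 12.88 nest [-116.9  106.4   11.4] yaw 1.499 F nest [-1.1  0.  -0.8] gap 0.0
('scene',) [-49.3 137.8] 1.441 231
```

```bash
python3 go.py -122 105 11 1.5 -122 105 62 1.5 -50 209 62 1.571 -50 209 11 1.571
```

```text
t 12.93 nest [-116.9  106.5   11.4] yaw 1.499 F nest [-1.6  0.8  0.7] gap 0.0
[-122.0, 105.0, 11.0, 1.5] [-1.9 -5.   0.4] [-0.     0.    -0.001]
[-122.0, 105.0, 62.0, 1.5] [ -1.9  -5.  -50.6] [-0.     0.    -0.001]
[-50.0, 209.0, 62.0, 1.571] [107.   59.4 -50.6] [-0.     0.    -0.072]
[-50.0, 209.0, 11.0, 1.571] [107.   59.4   0.4] [-0.     0.    -0.072]
```

step_arm([
  [0, -6, 0, 0, 0, 0, 0],
  [0, -6, -40, 0, 0, 0, 0],
  [0, -6, -52, 0, 0, 0, 0],
  [50, 25, -52, 0, 0, -0.04, 0],
  [100, 55, -52, 0, 0, -0.07, 0],
  [107, 59.5, -52, 0, 0, -0.07, 0],
  [107, 59.5, -52, 0, 0, -0.07, 0],
  [107, 59.5, -20, 0, 0, -0.07, 0],
  [107, 59.5, 0, 0, 0, -0.07, 0],
  [107, 59.5, 0, 0, 0, -0.07, 0],
])

```text
time_s: 14.18
tcp_pos: [0.5448, 0.0347, 0.0212]
orientation: [-3.136, 0.0, 1.603]
force: [-0.1, -0.3, -0.6]
finger_gap: 0.0001
finger_force: 0.0
```

```bash
python3 trk.py -50 137 1.45 k1;python3 go.py -50 209 11 1.571
```

```text
t 14.18 nest [-52.5 207.7   9.2] yaw 1.568 F nest [-0.1 -0.3 -0.6] gap 0.0
('scene',) [-47.7 138.1] 1.441 235
t 14.22 nest [-51.1 207.9  10.8] yaw 1.568 F nest [-0.5 -0.2  1. ] gap -0.0
[-50.0, 209.0, 11.0, 1.571] [ 1.1  1.1 -0.2] [-0.002  0.    -0.003][ WARN:0@1.060] global loadsave.cpp:1063 imwrite_ Unsupported depth image for selected encoder is fallbacked to CV_8U.
```

View pics/k1_scene.png

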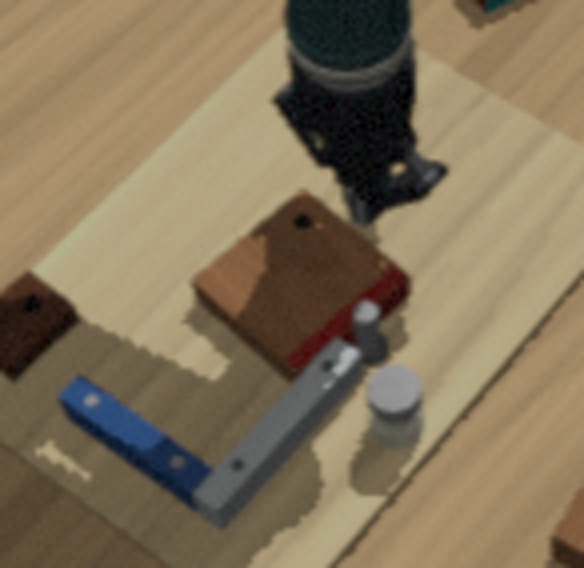

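The blank has turned about 83°, with the red edge along the post and fence (crop about 350,320) and the pusher behind it at about (370,200). Now I'll slide it towards the stop.

step_arm([
  [-6, 0, 0, 0, 0, 0, 0],
  [-11, 0, 0, 0, 0, 0, 0],
  [-16, 0, 0, 0, 0, 0, 0],
  [-21, 0, 0, 0, 0, 0, 0],
  [-26, 0, 0, 0, 0, 0, 0],
  [-31, 0, 0, 0, 0, 0, 0],
  [-36, 0, 0, 0, 0, 0, 0],
  [-41, 0, 0, 0, 0, 0, 0],
  [-46, 0, 0, 0, 0, 0, 0],
  [-46, 0, 0, 0, 0, 0, 0],
])

```text
time_s: 15.48
tcp_pos: [0.5491, -0.0105, 0.0235]
orientation: [3.141, 0.001, 1.604]
force: [0.1, 0.1, 0.3]
finger_gap: 0.0004
finger_force: 0.0
```

```bash
python3 trk.py -50 102 1.5
```

```text
t 15.47 nest [-49.8 162.4  11.5] yaw 1.569 F nest [0.1 0.1 0.3] gap 0.0
('scene',) [-57.6 101.1] 1.435 257
```

step_arm([
  [-5, 0, 0, 0, 0, 0, 0],
  [-10, 0, 0, 0, 0, 0, 0],
  [-15, 0, 0, 0, 0, 0, 0],
  [-20, 0, 0, 0, 0, 0, 0],
  [-25, 0, 0, 0, 0, 0, 0],
  [-30, 0, 0, 0, 0, 0, 0],
  [-35, 0, 0, 0, 0, 0, 0],
  [-39, 0, 0, 0, 0, 0, 0],
  [-39, 0, 0, 0, 0, 0, 0],
])

```text
time_s: 16.65
tcp_pos: [0.5505, -0.0494, 0.0235]
orientation: [3.141, 0.0, 1.604]
force: [0.0, 0.6, -0.1]
finger_gap: 0.0
finger_force: 0.0
```

```bash
python3 trk.py -55 62 1.5 k2
```

```text
t 16.65 nest [-49.8 123.5  11.5] yaw 1.569 F nest [ 0.1  0.6 -0.1] gap 0.0
('scene',) [-55.2  62.2] 1.579 440[ WARN:0@1.334] global loadsave.cpp:1063 imwrite_ Unsupported depth image for selected encoder is fallbacked to CV_8U.
```

View pics/k2_scene.png

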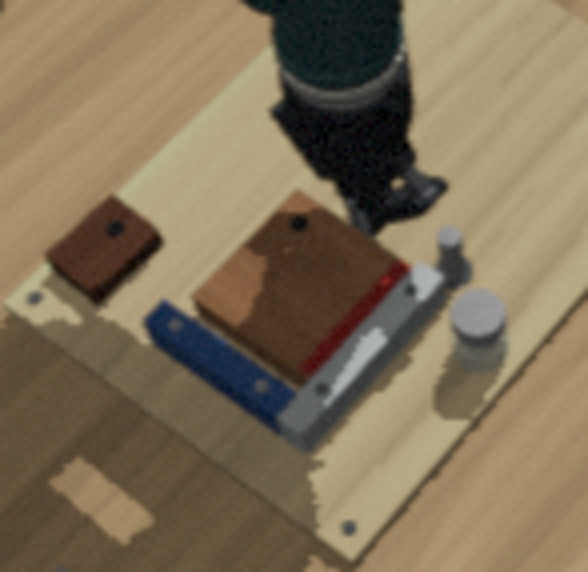

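The blank is nearly home and still about 12 mm short of the stop. I'll approach slowly.

step_arm([
  [-3, 0, 0, 0, 0, 0, 0],
  [-6, 0, 0, 0, 0, 0, 0],
  [-9, 0, 0, 0, 0, 0, 0],
  [-9.5, 0, 0, 0, 0, 0, 0],
  [-10, 0, 0, 0, 0, 0, 0],
  [-10, 0, 0, 0, 0, 0, 0],
])

```text
time_s: 17.45
tcp_pos: [0.5507, -0.059, 0.0235]
orientation: [3.141, 0.0, 1.605]
force: [-0.4, 0.0, 0.2]
finger_gap: 0.0002
finger_force: 0.1
```

```bash
python3 trk.py -50 53 1.57
```

```text
t 17.45 nest [-49.9 113.9  11.5] yaw 1.57 F nest [-0.4  0.1  0.2] gap 0.0
('scene',) [-59.  58.] 1.563 548
```

step_arm([
  [-0.5, 0, 0, 0, 0, 0, 0],
  [-1, 0, 0, 0, 0, 0, 0],
  [-1.5, 0, 0, 0, 0, 0, 0],
  [-1.5, 0, 0, 0, 0, 0, 0],
])

```text
time_s: 18.0
tcp_pos: [0.5507, -0.0604, 0.0234]
orientation: [-3.142, 0.0, 1.605]
force: [-0.3, 0.3, 0.3]
finger_gap: -0.0
finger_force: 0.2
```

```bash
python3 go.py
```

```text
t 18.0 nest [-50.  112.5  11.4] yaw 1.57 F nest [-0.3  0.3  0.3] gap -0.0
```

step_arm([
  [-0.5, 0, 0, 0, 0, 0, 0],
  [-1, 0, 0, 0, 0, 0, 0],
  [-1, 0, 0, 0, 0, 0, 0],
])

```text
time_s: 18.38
tcp_pos: [0.5507, -0.0614, 0.0234]
orientation: [-3.142, 0.0, 1.605]
force: [0.2, 0.2, 0.2]
finger_gap: -0.0003
finger_force: 0.2
```

step_arm([
  [-0.5, 0, 0, 0, 0, 0, 0],
  [-1, 0, 0, 0, 0, 0, 0],
  [-1, 0, 0, 0, 0, 0, 0],
])

```text
time_s: 18.75
tcp_pos: [0.5506, -0.0617, 0.0234]
orientation: [-3.141, -0.001, 1.605]
force: [-0.2, 4.1, 1.2]
finger_gap: -0.0003
finger_force: 2.1
```

step_arm([
  [-0.5, 0, 0, 0, 0, 0, 0],
  [-1, 0, 0, 0, 0, 0, 0],
  [-1, 0, 0, 0, 0, 0, 0],
])

```text
time_s: 19.12
tcp_pos: [0.5506, -0.0616, 0.0235]
orientation: [-3.141, -0.003, 1.605]
force: [-1.1, 6.9, 1.5]
finger_gap: -0.0
finger_force: 3.5
```

step_arm([
  [-0.5, 0, 0, 0, 0, 0, 0],
  [-0.9, 0, 0, 0, 0, 0, 0],
  [-0.9, 0, 0, 0, 0, 0, 0],
  [-0.9, 0, 0, 0, 0, 0, 0],
])

```text
time_s: 19.62
tcp_pos: [0.5506, -0.0617, 0.0235]
orientation: [-3.141, -0.005, 1.605]
force: [-1.8, 9.6, 2.3]
finger_gap: 0.0003
finger_force: 4.6
```

```bash
python3 go.py; python3 - <<'E'
from h import *
a,b=bot.capture("scene"),bot.capture("top")
crop(a,200,195,300,295,5,"pics/a.png");crop(b,330,225,420,325,5,"pics/b.png")
x,y=cv2.imread("pics/a.png")[:,:400],cv2.imread("pics/b.png")[:,:400]
cv2.imwrite("pics/ab.png",np.hstack([x,y]))
E
```

```text
t 19.62 nest [-50.2 111.3  11.5] yaw 1.57 F nest [-1.4  9.6  2.3] gap 0.0
```

View pics/ab.png

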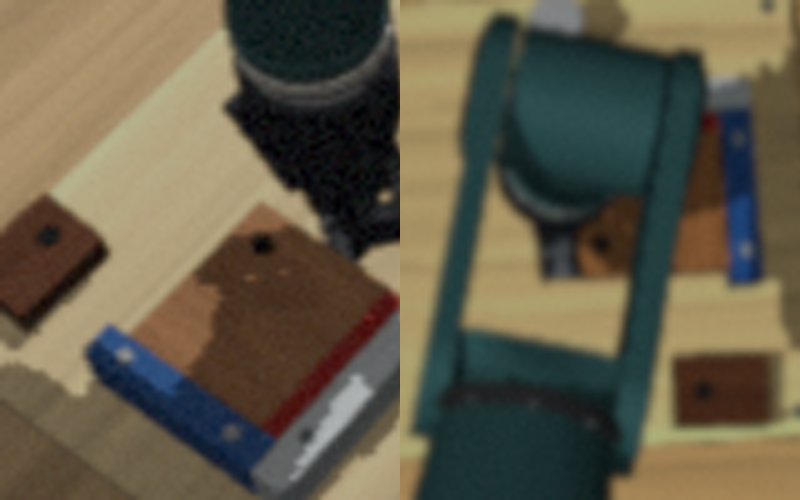

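It is pressed against the stop at about 9.7 N. The crop shows no gap to the blue stop. Next comes the fence press, after checking clearance to the offcut.

```bash
python3 - <<'E'
from go import *
c=bot.capture("top")
for p in((548,404),(548,476),(645,402),(640,474)):
    print(to_nest(unproj(c,(np.array(p)+.5)/5+[275,215]-.5,.03)[0]).round(1))
E
python3 go.py -50 118 11 1.571 -50 118 62 1.571 -132 59 62 1.571 -132 59 11 1.571
```

```text
[-152.3   39.3   18. ]
[-196.9   42.4   18. ]
[-154.6  -21.2   18. ]
[-199.   -14.8   18. ]
t 19.77 nest [-50.2 111.3  11.5] yaw 1.57 F nest [-1.8 10.1  2.9] gap -0.0
[-50.0, 118.0, 11.0, 1.571] [6.7 0.2 0.5] [-0.001 -0.005 -0.001]
[-50.0, 118.0, 62.0, 1.571] [  7.    0.1 -50.5] [-0.001 -0.005 -0.001]
[-132.0, 59.0, 62.0, 1.571] [-52.1 -81.8 -50.7] [-0.001 -0.005 -0.001]
[-132.0, 59.0, 11.0, 1.571] [-52.3 -81.8   0.3] [-0.001 -0.005 -0.001]
```

step_arm([
  [4, 0, 0, 0, 0, 0, 0],
  [10, 0, 0, 0, 0, 0, 0],
  [10, 0, -40, 0, 0, 0, 0],
  [10, 0, -52, 0, 0, 0, 0],
  [-20, -45, -52, 0, 0, 0, 0],
  [-49, -82, -52, 0, 0, 0, 0],
  [-49, -82, -52, 0, 0, 0, 0],
  [-49, -82, -52, 0, 0, 0, 0],
])

```text
time_s: 20.78
tcp_pos: [0.4709, -0.1162, 0.0754]
orientation: [3.141, 0.0, 1.604]
force: [-0.1, 0.7, -0.1]
finger_gap: 0.0
finger_force: 0.0
```

```bash
python3 go.py -132 59 11 1.571; python3 trk.py -53 51 1.57
```

```text
t 20.77 nest [-131.7   59.6   63.4] yaw 1.569 F nest [-0.1  0.8 -0.1] gap 0.0
[-132.0, 59.0, 11.0, 1.571] [-0.6 -0.4 52.4] [ 0.001  0.    -0.002]
t 20.77 nest [-131.7   59.6   63.4] yaw 1.569 F nest [-0.1  0.8 -0.1] gap 0.0
('scene',) [-59.   58.9] 1.543 629
```

step_arm([
  [0, 0, 30, 0, 0, 0, 0],
  [0, 0, 48, 0, 0, 0, 0],
  [0, 0, 52, 0, 0, 0, 0],
  [0, 0, 52, 0, 0, 0, 0],
  [0, 5, 52, 0, 0, 0, 0],
  [0, 9, 52, 0, 0, 0, 0],
  [0, 12, 52, 0, 0, 0, 0],
  [0, 14, 52, 0, 0, 0, 0],
  [0, 14, 52, 0, 0, 0, 0],
])

```text
time_s: 21.95
tcp_pos: [0.4847, -0.1156, 0.0235]
orientation: [3.142, 0.0, 1.605]
force: [-0.3, -0.0, 0.4]
finger_gap: -0.0
finger_force: 0.0
```

step_arm([
  [0, 0.5, 0, 0, 0, 0, 0],
  [0, 1, 0, 0, 0, 0, 0],
  [0, 1.5, 0, 0, 0, 0, 0],
  [0, 1.5, 0, 0, 0, 0, 0],
])

```text
time_s: 22.45
tcp_pos: [0.4861, -0.1155, 0.0235]
orientation: [3.142, 0.0, 1.605]
force: [-1.1, 0.3, -0.6]
finger_gap: -0.0001
finger_force: 0.0
```

step_arm([
  [0, 0.5, 0, 0, 0, 0, 0],
  [0, 1, 0, 0, 0, 0, 0],
  [0, 1, 0, 0, 0, 0, 0],
])

```text
time_s: 22.82
tcp_pos: [0.4871, -0.1155, 0.0235]
orientation: [3.142, 0.0, 1.605]
force: [-0.4, -1.2, -0.1]
finger_gap: 0.0003
finger_force: 0.0
```

```bash
python3 go.py
```

```text
t 22.82 nest [-115.5   59.7   11.5] yaw 1.57 F nest [-0.4 -1.2 -0.1] gap 0.0
```

step_arm([
  [0, 0.5, 0, 0, 0, 0, 0],
  [0, 1, 0, 0, 0, 0, 0],
  [0, 1, 0, 0, 0, 0, 0],
])

```text
time_s: 23.2
tcp_pos: [0.488, -0.1155, 0.0235]
orientation: [-3.141, 0.0, 1.605]
force: [-1.1, 0.7, 0.8]
finger_gap: -0.0001
finger_force: 0.2
```

step_arm([
  [0, 0.5, 0, 0, 0, 0, 0],
  [0, 1, 0, 0, 0, 0, 0],
  [0, 1, 0, 0, 0, 0, 0],
])

```text
time_s: 23.58
tcp_pos: [0.4883, -0.1154, 0.0233]
orientation: [-3.14, -0.0, 1.605]
force: [-3.5, -0.5, 2.1]
finger_gap: 0.0001
finger_force: 2.0
```

step_arm([
  [0, 0.5, 0, 0, 0, 0, 0],
  [0, 1, 0, 0, 0, 0, 0],
  [0, 1, 0, 0, 0, 0, 0],
])

```text
time_s: 23.95
tcp_pos: [0.4883, -0.1154, 0.0231]
orientation: [-3.137, -0.0, 1.605]
force: [-7.5, -0.6, 3.6]
finger_gap: 0.0002
finger_force: 3.6
```

step_arm([
  [0, 0.5, 0, 0, 0, 0, 0],
  [0, 0.5, 0, 0, 0, 0, 0],
])

```text
time_s: 24.2
tcp_pos: [0.4884, -0.1154, 0.0231]
orientation: [-3.136, -0.0, 1.605]
force: [-8.7, -0.8, 5.0]
finger_gap: 0.0003
finger_force: 4.2
```

step_arm([
  [0, 0.3, 0, 0, 0, 0, 0],
  [0, 0.3, 0, 0, 0, 0, 0],
  [0, 0.3, 0, 0, 0, 0, 0],
  [0, 0.3, 0, 0, 0, 0, 0],
])

```text
time_s: 24.7
tcp_pos: [0.4884, -0.1154, 0.0231]
orientation: [-3.136, -0.0, 1.605]
force: [-9.5, -0.1, 4.5]
finger_gap: 0.0003
finger_force: 4.6
```

step_arm([
  [0, -2, 0, 0, 0, 0, 0],
  [0, -4, 0, 0, 0, 0, 0],
  [0, -10, 0, 0, 0, 0, 0],
  [0, -12, 0, 0, 0, 0, 0],
  [0, -12, -40, 0, 0, 0, 0],
  [0, -12, -100, 0, 0, 0, 0],
  [0, -40, -160, 0, 0, 0, 0],
  [0, -80, -190, 0, 0, 0, 0],
  [0, -130, -190, 0, 0, 0, 0],
  [0, -130, -190, 0, 0, 0, 0],
])

```text
time_s: 25.95
tcp_pos: [0.3592, -0.1197, 0.2142]
orientation: [3.139, 0.002, 1.603]
force: [1.0, -0.6, -0.1]
finger_gap: -0.0005
finger_force: 0.0
```

```bash
python3 go.py; python3 - <<'E'
from h import *
a,b=bot.capture("scene"),bot.capture("top")
crop(a,190,195,310,315,5,"pics/a.png");crop(b,330,225,420,325,5,"pics/b.png")
x,y=cv2.imread("pics/a.png")[:500,:400],cv2.imread("pics/b.png")[:,:400]
cv2.imwrite("pics/end.png",np.hstack([x,y]))
E
```

```text
t 25.95 nest [-243.5   60.   202.2] yaw 1.568 F nest [ 1.  -0.6 -0.1] gap -0.001
```

View pics/end.png

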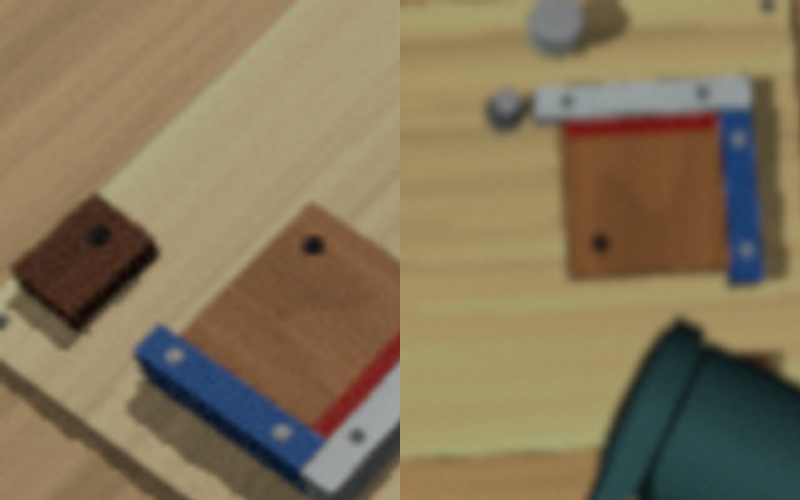

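The blank sits flush in the corner, with its red edge along the fence, no gap at the stop and the arm clear of everything.

```bash
python3 -c "
from cell import bot
print(bot.finish_job())"
```

```text
the job is handed in; nothing more can be done
None
```

The blank was swung a quarter turn counter-clockwise round the post, partly by pushing its far side to slide it back along the post. I then pressed it against the blue stop (about 10 N) and the fence (about 9.5 N sideways), and handed it in at about 26 s; the last picture shows it seated in the corner with the arm clear, but no verdict came back.

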